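# Open the cleaner bottle in the edge bander's service tray

### The job

Pull the service tray of the blue cabinet out to its stop. Then press the orange safety cap of the cleaner bottle down, twist it anticlockwise until it is free, lift it off and finish while still holding it upright and still in the gripper, straight above its bottle and a good 5 cm clear of the bottle's mouth. Leave the tray out with both bottles standing in their pockets, and do not disturb the black-capped bottle, the roll of edging, the roller or the jar.

Things in the scene. Friction and masses are not known exactly. Their poses are not given: they have to be found in the camera images.
- cabinet: Blue steel service cabinet, 300 deep (x), 270 wide (y), 145 high, fixed to the bench. Origin: middle of its front's lower edge, at bench height; its -x axis points out of its front, the way the tray slides. The tray's blue front panel is 12 thick, 270 wide, top edge 125 above the bench, and stands just before the cabinet's front plane when shut.
- tray (a joint): How far the tray is out, m: 0 shut (at the start), 0.17 at its stop. About 2.5 N friction; stays where left. Its floor, 16 above the bench, has two black square pockets (59 inside, 30 high), centres 65 either side of the centre line and 85 behind the panel; one holds the cleaner bottle, the other the black-capped one. Hidden when shut; fully out, their centres are 85 before the cabinet's front.
- tray_handle (a point): Middle of the tray's handle: a straight level steel bar 12 thick, 130 long, along the cabinet's y axis, 116 above the bench, 55 in front of the panel's outer face (49 clear behind the bar; its two legs are 60 to either side of the middle). The cabinet's top is 29 above this point. Axes as the cabinet's; moves with the tray.
- bottle: Cleaner bottle: white, square, 56 x 56, orange labels, 0.2 to 0.4 kg, loose in its pocket (1.5 play each side: it turns only some 3 degrees), sides along the cabinet's axes. Origin: centre of its underside. Body 62 high, shoulder to 69, then a neck 22 wide with three bayonet lugs (34 over the tips); its mouth is 93.5 above the origin. The orange cap is on the neck.
- cap: Orange ribbed round push-and-turn cap, 45 diameter, 24 high, 40 g, loose, closed on the cleaner bottle. Origin: centre of its underside, 80 above the bottle's origin when closed (96 above the bench). z up; x along the white bar on its top, parallel to the bottle's x when closed. Closed, a spring holds its notches up against the neck's lugs and it cannot turn.
- cap_top (a point): Centre of the cap's top, 24 above its origin. To open: press the cap down more than 3.5 (bottoms at 6.8; spring about 5 N at first, 9 N at 3.5, 12 N at 6) and, held down, turn it anticlockwise seen from above: from about 40 degrees on it is free and lifts straight off; at about 65 degrees it meets a stop. Clockwise is blocked.
- oil_bottle: Bystander: the same white square bottle, but with blue labels and a smooth black cap (38 in diameter), 102 high in all, loose in the other pocket. Origin: centre of its underside.
- edging_roll: Bystander: roll of wood-coloured edging lying loose on the cabinet's top, 110 across, 26 high. Origin: centre of its underside.
- roller: Bystander: black rubber roller with a steel hub, 60 across, 34 high, standing on the bench to one side of the cabinet. Origin: centre of its underside.
- glue_jar: Bystander: translucent whitish jar with a black lid, 72 across, 95 high, standing on the bench to the other side. Origin: centre of its underside.

How it is judged:
By the outcome, as a careful person would: the job done as asked, in the order asked, and still so for the second after the job is handed in, while the arm keeps its last pose, push and grip.
It also fails if it takes over 54 s, if anything falls off the work surface, if the arm or the gripper's body presses on something with over 40 N, if the wrist force passes 120 N, or if a joint passes its speed limit or range.

### The arm

A 7-joint arm with a two-finger parallel gripper is mounted at the origin on the work surface. World frame = base frame: x ahead of the robot, y to its left, z up, the work surface at z = 0. Lengths are in m, angles in rad, forces in N, time in s.
With the tool pointing down it reaches from about 0.425 to 0.875 m from the base axis. Payload 8.4 kg.
Tool frame: the origin (TCP) lies on the mounting face of the last link; the fingertips stand 173 mm ahead of it and the grasp point (between the pads) lies 155 mm ahead of it; z points along the fingers, y is the line along which they close (so a half turn about z gives the same grasp; the last joint's range is limited). The gripper opens to 85 mm and grips with 20 to 120 N. Pads are 22 mm wide; open, the fingers measure 114 mm over their backs; the gripper's body (76 mm by 85 mm) begins 54 mm behind the grasp point. The pads swing forward as they close: fully open they stand 13 mm farther back than shut.
Start: joints at [1.19, 0.333, 0.04, 1.465, -0.013, 1.343, -0.059], TCP at [0.181, -0.624, 0.405] pointing down, gripper open.
Joint ranges: [-2.58, 2.58], [-0.38, 2.09], [-1.3, 1.39], [0.25, 2.4], [-1.5, 4.64], [0.08, 2.09], [-2.65, 2.65]. Speed limits (rad/s): [2.22, 2.22, 2.79, 2.79, 3.14, 3.14, 3.14].

### API

Orientations are given as a 3x3 rotation matrix whose columns are the frame's x, y, z axes.
In Python, from rig import env, camera, spotter gives the robot as it stands. The module is installed in compiled form; this text tells all that it offers.
- The arm moves only by the tool drive_tool, never from a script. Its argument "targets" is a list of rows, each a list of 3 entries, a list of its own where there are three numbers: the turn, a rotation vector about the tool's x, y, z in units of 0.12 rad (1.0 is 0.12 rad), then the shift along the tool's x, y, z in units of 500 mm (1.0 is 500 mm), then the opening, from 0 (shut) to 1 (fully open). A call has 1 to 10 rows; each row shifts and turns the commanded pose from where the row before left it, along the tool's axes as they then stand; what a row does not reach is not made up. A row lasts 1/10 s, in which the tool goes at most 50 mm and 8.59 degrees, less where a joint would pass 70% of its speed; a pose out of reach is approached as far as the arm can. A call with a number of a shift or a turn outside -1 to 1 is refused whole. A call with a gripper value outside its range is refused whole. The fingers move at their own pace and stop on an object; "newtons" is the grip in N (left out, the last holds). Time passes only in rows, so rows that do not move let the fingers close. It gives the time, the measured TCP pose, the force, the opening and the grip force at its end, in the units of the state.
- env.sense(): the state, without advancing time (a new reading comes with each control period).
- camera(name): name is "scene" or "top" or "wrist"; returns a dict with "frame" (480x640x3 uint8, red, green, blue), "intrinsics" (3x3 intrinsics, pixels), "position" and "orientation" of the camera in the world; the wrist camera has in their place "hand_eye" (4x4, takes a point from camera to tool coordinates, whose origin is the TCP and whose axes are the flange's). Camera axes: x right, y down, z forward; pixel columns grow to the right and rows downward; lengths in m; the calibration is good to about 2 mm. A picture is of the moment at which its call begins: read the wrist's pose just before it. There is no depth.
- env.finish_job(): hands the job in; it is judged then, once.
Trained networks look in a picture, given as the dict that the camera call returned (one of the last four; its "shot" number tells which), for a name from the list of things; names that differ only in an ending like _2 or _b are one class to them, and where a whole thing is asked for, a point or a joint stands for the part that bears it (a point fixed in the world has none). Each returns a list of dicts, best first, with "confidence" (0 to 1); they miss things now and then, are a little off and sometimes report something else, mostly with a low value. They report only what shows in the picture. A call takes as long as a camera call.
- spotter.search_frame(thing, picture): "point" ([column, row] in pixels, amid what is visible of it).
- spotter.tip_of(thing, picture): "point" ([column, row] in pixels: a listed point, or the origin of a listed thing).
The state is a dict: "clock": time; "joint_pos": joint angles; "qvel": joint speeds; "joint_torque": joint torques, N m; "tool_pos": TCP position; "orientation": TCP orientation; "force": force on the tool from outside, world axes, zero at the start; "ft_torque": the same for the moment, N m; "opening": finger opening in m; "gripper_force": force on a finger pad.
Only numpy, scipy, OpenCV 4.12 (cv2) and the standard library are available. Lean on these libraries where they do the work, as an engineer would, in place of code of your own. Each camera call takes 0.05 s, during which the arm holds its last target. There are 200 camera calls.

## Working session

There is one attempt and no reset: what is moved stays moved. The work goes in short steps, Python scripts to look and compute and a tool call to move; the robot and the scene stay as the last step left them, time stands still between calls to the robot, and variables do not carry over. Pictures are saved under pics/ and viewed, at most 10 in all, crops included, and the job is handed in when it is done.

Besides the shell and the picture viewer there is one more tool, called after "Request:" as name([rows], argument=value, ...), one row to a line, values as JSON. drive_tool: Moves the arm, as the interface text tells. Shifts and turns lie within -1 to 1; 1 stands for 500 mm of shift or 0.12 rad of turn. Its arguments: {"type":"object","properties":{"targets":{"type":"array"},"newtons":{"type":"number"}},"required":["targets"]}

```bash
mkdir -p pics; cat > h.py <<'E'
from rig import env, camera, spotter
import numpy as np, cv2
def save(p,n): cv2.imwrite('pics/'+n+'.png',cv2.cvtColor(p['frame'],cv2.COLOR_RGB2BGR))
def cam(p,s=None):
    K=np.array(p['intrinsics'])
    if 'hand_eye' in p:
        H=np.array(p['hand_eye']);R=np.array(s['orientation']);
        return K,R@H[:3,3]+np.array(s['tool_pos']),R@H[:3,:3]
    return K,np.array(p['position']),np.array(p['orientation'])
def onz(c,uv,z):
    K,t,R=c; d=R@np.linalg.solve(K,[uv[0],uv[1],1]); return t+d*(z-t[2])/d[2]
def proj(c,X):
    K,t,R=c; q=K@(R.T@(np.array(X)-t)); return q[:2]/q[2]
E
python3 - <<'E'
from h import *
np.set_printoptions(precision=4,suppress=True)
s=env.sense();print(s)
Z={'tray_handle':.116,'cabinet':0,'edging_roll':.145,'roller':0,'glue_jar':0}
for n in ['scene','top']:
    p=camera(n);save(p,n+'0');c=cam(p);print(n,c[1],c[2].tolist())
    for t,z in Z.items():
        for f in (spotter.tip_of,):
            for r in f(t,p)[:2]: print(t,r['confidence'],r['point'],onz(c,r['point'],z))
E
```

```text
{'clock': 0.0, 'joint_pos': array([ 1.1898,  0.3339,  0.0399,  1.4663, -0.0134,  1.3433, -0.0585]), 'qvel': array([-0.0012,  0.0019,  0.0002, -0.0011, -0.0009, -0.0017,  0.0009]), 'joint_torque': array([ -0.0009, -65.8545,   1.3646, -40.5562,   0.0166,   0.0125,
         0.    ]), 'tool_pos': array([ 0.1807, -0.6242,  0.4038]), 'orientation': array([[ 0.9606,  0.278 , -0.0006],
       [ 0.278 , -0.9606,  0.0016],
       [-0.0001, -0.0017, -1.    ]]), 'force': array([-0.7484, -0.44  ,  0.2136]), 'ft_torque': array([-0.0046, -0.0148, -0.0125]), 'gripper_force': 0.0, 'opening': 0.08557053043027758}
scene [ 1.2465 -0.8292  0.7476] [[0.8161139107952605, 0.3096556369711904, -0.4879256819418629], [0.5778574614859195, -0.4281736041017911, 0.6948007764500062], [0.00623207922883275, -0.8489880748529092, -0.528375254857792]]
tray_handle 0.84 [341.5, 218.6] [0.6328 0.1154 0.116 ]
cabinet 0.63 [404.2, 226.8] [0.682  0.3505 0.    ]
edging_roll 0.57 [402.4, 229.0] [0.7928 0.1111 0.145 ]
roller 0.67 [252.3, 287.7] [ 0.534  -0.0953  0.    ]
top [0.5156 0.05   1.2106] [[-0.0063943534742011855, -0.9938727284986094, 0.11034542034165311], [-0.9997648553255475, 0.004067414058142141, -0.021300004665881313], [0.020720673240363332, -0.11045567296254533, -0.9936650331026332]]
tray_handle 0.73 [275.7, 239.7] [0.6311 0.1141 0.116 ]
cabinet 0.92 [282.1, 217.8] [0.6911 0.1072 0.    ]
cabinet 0.73 [377.9, 290.6] [ 0.5325 -0.0985  0.    ]
edging_roll 0.78 [277.8, 153.5] [0.7958 0.1088 0.145 ]
roller 0.66 [377.7, 293.4] [ 0.5265 -0.098   0.    ]
roller 0.36 [162.8, 226.7] [0.6726 0.3642 0.    ]
glue_jar 0.81 [162.7, 232.6] [0.6598 0.3641 0.    ]
```

View pics/top0.png

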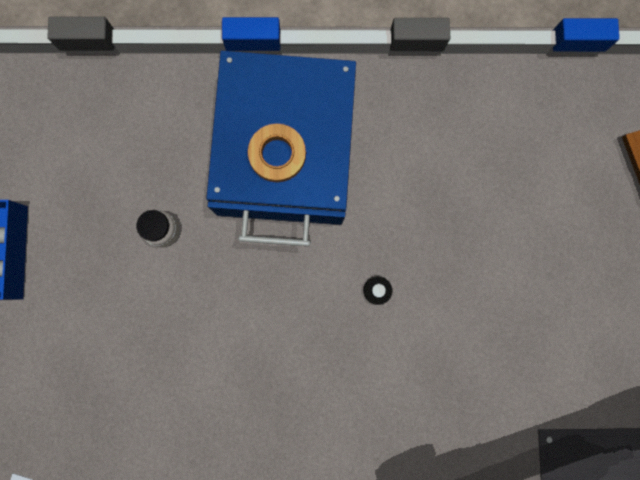

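View pics/scene0.png

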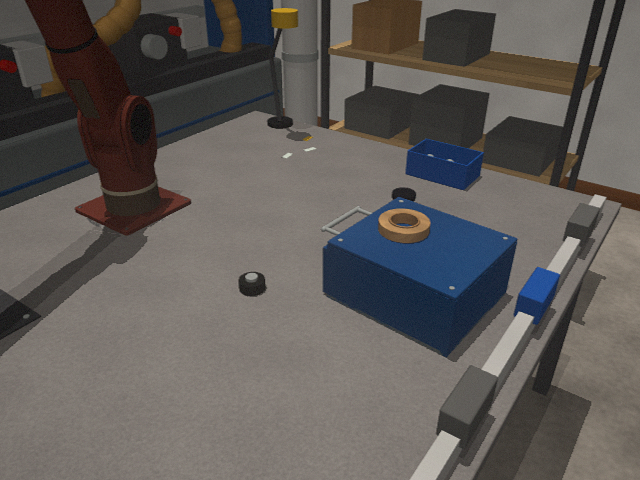

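The top view shows the shut cabinet with its handle bar at about (275,240), screws at (229,60), (346,69), (217,190) and (337,199), and jar and roller clear. The scene view agrees.

```bash
cat >> h.py <<'E'
from scipy.spatial.transform import Rotation as Ro
def down(yaw): # tool pointing down, tool x at yaw
    c,s=np.cos(yaw),np.sin(yaw); return np.array([[c,s,0],[s,-c,0],[0,0,-1.]])
def plan(pos,yaw,n,P=None,R=None):
    s=env.sense(); P=np.array(s['tool_pos'] if P is None else P);R=np.array(s['orientation'] if R is None else R)
    dr=(Ro.from_matrix(R.T@down(yaw)).as_rotvec())/n; dp=(np.array(pos)-P)/n
    for i in range(n):
        print([np.round(dr/.12,2).tolist(),np.round(R.T@dp/.5,3).tolist()]); R=R@Ro.from_rotvec(dr).as_matrix()
E
python3 - <<'E'
from h import *
p=camera('top');c=cam(p)
q=[onz(c,u,.145) for u in [(229,60),(346,69),(217,190),(337,199)]]
yaws=[]
for a,b in [(2,0),(3,1)]: d=q[a]-q[b]; yaws.append(np.arctan2(-d[1],-d[0]))
for a,b in [(1,0),(3,2)]: d=q[b]-q[a]; yaws.append(np.arctan2(-d[0],d[1]))
print(np.degrees(yaws)); th=np.mean(yaws)
print(np.mean(q,0)[:2])
print(th); print(camera('wrist')['hand_eye'])
plan([.632,.115,.40],th+np.pi/2,20)
E
```

```text
[-4.3876328  -4.46080781 -4.44023366 -4.50003237]
[0.8452306  0.09994197]
-0.07761787512297577
[[-7.08293351e-04 -9.45507059e-01 -3.25600830e-01  8.41203685e-02]
 [ 9.99999671e-01 -7.98470181e-04  1.43322957e-04 -5.25403006e-04]
 [-3.95495421e-04 -3.25600621e-01  9.45507313e-01  3.07150441e-02]
 [ 0.00000000e+00  0.00000000e+00  0.00000000e+00  1.00000000e+00]]
[[0.0, 0.0, -0.5], [0.064, -0.058, 0.0]]
[[0.0, 0.0, -0.5], [0.067, -0.054, 0.0]]
[[0.0, 0.0, -0.5], [0.071, -0.05, 0.0]]
[[0.0, 0.0, -0.5], [0.073, -0.046, 0.0]]
[[0.0, 0.0, -0.5], [0.076, -0.041, 0.0]]
[[0.0, 0.0, -0.5], [0.078, -0.037, 0.0]]
[[0.0, 0.0, -0.5], [0.081, -0.032, 0.0]]
[[0.0, 0.0, -0.5], [0.082, -0.027, 0.0]]
[[0.0, 0.0, -0.5], [0.084, -0.022, 0.0]]
[[0.0, 0.0, -0.5], [0.085, -0.017, 0.0]]
[[0.0, 0.0, -0.5], [0.086, -0.012, 0.0]]
[[0.0, 0.0, -0.5], [0.086, -0.006, 0.0]]
[[0.0, 0.0, -0.5], [0.087, -0.001, 0.0]]
[[0.0, 0.0, -0.5], [0.087, 0.004, 0.0]]
[[0.0, 0.0, -0.5], [0.086, 0.009, 0.0]]
[[0.0, 0.0, -0.5], [0.085, 0.014, 0.0]]
[[0.0, 0.0, -0.5], [0.084, 0.02, 0.0]]
[[0.0, 0.0, -0.5], [0.083, 0.025, 0.0]]
[[0.0, 0.0, -0.5], [0.081, 0.03, 0.0]]
[[0.0, 0.0, -0.5], [0.079, 0.035, 0.0]]
```

Request:
drive_tool([
  [[0,0,-0.5],[0.064,-0.058,0],0.5],
  [[0,0,-0.5],[0.067,-0.054,0],0.5],
  [[0,0,-0.5],[0.071,-0.05,0],0.5],
  [[0,0,-0.5],[0.073,-0.046,0],0.5],
  [[0,0,-0.5],[0.076,-0.041,0],0.5],
  [[0,0,-0.5],[0.078,-0.037,0],0.5],
  [[0,0,-0.5],[0.081,-0.032,0],0.5],
  [[0,0,-0.5],[0.082,-0.027,0],0.5],
  [[0,0,-0.5],[0.084,-0.022,0],0.5],
  [[0,0,-0.5],[0.085,-0.017,0],0.5],
], newtons=40)

```text
clock: 1.7
tool_pos: [0.4079, -0.2542, 0.4051]
orientation: [[0.634, 0.773, 0.001], [0.773, -0.634, -0.001], [-0.0, 0.001, -1.0]]
force: [1.1, -0.3, 0.6]
opening: 0.0429
gripper_force: 0.0
```

Request:
drive_tool([
  [[0,0,-0.5],[0.086,-0.012,0],0.5],
  [[0,0,-0.5],[0.086,-0.006,0],0.5],
  [[0,0,-0.5],[0.087,-0.001,0],0.5],
  [[0,0,-0.5],[0.087,0.004,0],0.5],
  [[0,0,-0.5],[0.086,0.009,0],0.5],
  [[0,0,-0.5],[0.085,0.014,0],0.5],
  [[0,0,-0.5],[0.084,0.02,0],0.5],
  [[0,0,-0.5],[0.083,0.025,0],0.5],
  [[0,0,-0.5],[0.081,0.03,0],0.5],
  [[0,0,-0.5],[0.079,0.035,0],0.5],
])

```text
clock: 2.7
tool_pos: [0.6374, 0.1125, 0.4048]
orientation: [[0.087, 0.996, 0.0], [0.996, -0.087, -0.0], [-0.0, 0.0, -1.0]]
force: [0.7, -0.3, -0.4]
opening: 0.0423
gripper_force: 0.0
```

```bash
python3 - <<'E'
from h import *
np.set_printoptions(precision=4,suppress=True)
s=env.sense();print(s['clock'],s['tool_pos'],s['orientation'],s['joint_pos'],s['opening'])
p=camera('wrist');save(p,'w1');c=cam(p,s)
for r in spotter.tip_of('tray_handle',p)[:2]: print(r,onz(c,r['point'],.116))
E
```

```text
2.7 [0.6374 0.1125 0.4048] [[ 0.0872  0.9962  0.0004]
 [ 0.9962 -0.0872 -0.0001]
 [-0.      0.0004 -1.    ]] [ 0.2497  0.4035 -0.6609  1.4427  0.2482  1.3794 -0.5065] 0.04227925595837904
{'point': [303.2, 233.0], 'confidence': 0.8} [0.6284 0.1171 0.116 ]
```

View pics/w1.png

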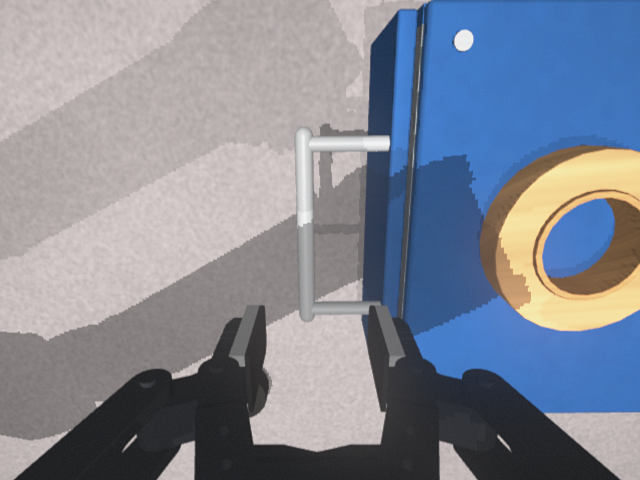

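The wrist view shows the bar at column ~304, rows 130–318. This matches a handle position of (0.629, 0.117), so next I descend over it.

```bash
python3 - <<'E'
from h import *
plan([.6288,.1167,.267],-.0776+np.pi/2,6)
E
```

```text
[[-0.0, -0.01, -0.0], [-0.001, -0.003, 0.046]]
[[-0.0, -0.01, -0.0], [-0.001, -0.003, 0.046]]
[[-0.0, -0.01, -0.0], [-0.001, -0.003, 0.046]]
[[-0.0, -0.01, -0.0], [-0.0, -0.003, 0.046]]
[[-0.0, -0.01, -0.0], [-0.0, -0.003, 0.046]]
[[-0.0, -0.01, -0.0], [-0.0, -0.003, 0.046]]
```

Request:
drive_tool([
  [[0,0,0],[0.003,-0.009,0],0.5],
  [[0,0,0],[0.003,-0.009,0.03],0.5],
  [[0,0,0],[0,0,0.05],0.5],
  [[0,0,0],[0,0,0.05],0.5],
  [[0,0,0],[0,0,0.05],0.5],
  [[0,0,0],[0,0,0.05],0.5],
  [[0,0,0],[0,0,0.045],0.5],
  [[0,0,0],[0,0,0],0.5],
])

```text
clock: 3.6
tool_pos: [0.6264, 0.1127, 0.2644]
orientation: [[0.091, 0.996, -0.005], [0.996, -0.091, -0.002], [-0.002, -0.005, -1.0]]
force: [0.6, -0.4, 0.3]
opening: 0.0426
gripper_force: 0.0
```

Request:
drive_tool([
  [[0,0,0],[0,0,0],0],
  [[0,0,0],[0,0,0],0],
  [[0,0,0],[0,0,0],0],
  [[0,0,0],[0,0,0],0],
  [[0,0,0],[0,0,0],0],
  [[0,0,0],[0,0,0],0],
])

```text
clock: 4.2
tool_pos: [0.6285, 0.1147, 0.2692]
orientation: [[0.089, 0.996, 0.003], [0.996, -0.089, -0.001], [-0.0, 0.003, -1.0]]
force: [-1.8, -2.4, 7.4]
opening: 0.0106
gripper_force: 39.3
```

Request:
drive_tool([
  [[0,0,0],[0,-0.012,0],0],
  [[0,0,0],[0,-0.03,0],0],
  [[0,0,0],[0,-0.03,0],0],
  [[0,0,0],[-0.001,-0.03,0],0],
  [[0,0,0],[0,-0.03,0],0],
  [[0,0,0],[-0.001,-0.03,0],0],
  [[0,0,0],[0,-0.03,0],0],
  [[0,0,0],[-0.001,-0.03,0],0],
  [[0,0,0],[0,-0.03,0],0],
  [[0,0,0],[-0.001,-0.03,0],0],
])

```text
clock: 5.2
tool_pos: [0.4878, 0.1257, 0.2691]
orientation: [[0.089, 0.996, 0.005], [0.996, -0.089, 0.0], [0.001, 0.005, -1.0]]
force: [3.2, -0.3, 8.7]
opening: 0.0105
gripper_force: 40.2
```

Request:
drive_tool([
  [[0,0,0],[0,-0.03,0],0],
  [[0,0,0],[0,-0.016,0],0],
  [[0,0,0],[0,-0.008,0],0],
  [[0,0,0],[0,-0.004,0],0],
  [[0,0,0],[0,0,0],0],
  [[0,0,0],[0,0,0],0],
])

```text
clock: 5.8
tool_pos: [0.4595, 0.1281, 0.2691]
orientation: [[0.089, 0.996, 0.005], [0.996, -0.089, -0.0], [0.0, 0.005, -1.0]]
force: [2.7, -3.3, 8.4]
opening: 0.0107
gripper_force: 40.3
```

Request:
drive_tool([
  [[0,0,0],[0,-0.003,0],0],
  [[0,0,0],[0,-0.003,0],0],
  [[0,0,0],[0,0,0],0],
  [[0,0,0],[0,0,0],0],
])

```text
clock: 6.2
tool_pos: [0.4585, 0.1278, 0.2692]
orientation: [[0.09, 0.996, 0.01], [0.996, -0.09, 0.001], [0.002, 0.01, -1.0]]
force: [20.0, -2.4, -7.5]
opening: 0.0107
gripper_force: 39.3
```

Request:
drive_tool([
  [[0,0,0],[0,0.004,0],0],
  [[0,0,0],[0,0,0],0.5],
  [[0,0,0],[0,0,0],0.5],
  [[0,0,0],[0,0,0],0.5],
  [[0,0,0],[0,0,0],0.5],
  [[0,0,0],[0,0,-0.05],0.5],
  [[0,0,0],[0,0,-0.08],1],
  [[0,0,0],[0,0,-0.08],1],
  [[0,0,0],[0,0,-0.07],1],
  [[0,0,0],[0,0,0],1],
])

```text
clock: 7.2
tool_pos: [0.4582, 0.1291, 0.4118]
orientation: [[0.089, 0.996, 0.007], [0.996, -0.089, 0.001], [0.001, 0.007, -1.0]]
force: [0.7, -0.3, -0.2]
opening: 0.0855
gripper_force: 0.0
```

```bash
python3 - <<'E'
from h import *
np.set_printoptions(precision=4,suppress=True)
s=env.sense();print(s['clock'],s['tool_pos'],s['joint_pos'],s['opening'])
for n in ['top','wrist','scene']:
    p=camera(n);c=cam(p,s);save(p,n+'2')
    for t,z in {'tray_handle':.116,'cap_top':.12,'cap':.096,'oil_bottle':.016,'bottle':.016}.items():
        for r in spotter.tip_of(t,p)[:1]: print(n,t,r['confidence'],r['point'],onz(c,r['point'],z))
E
```

```text
7.2 [0.4582 0.1291 0.4118] [ 0.3777  0.007  -0.738   1.8323  0.0068  1.2973 -0.4509] 0.08545480882629478
top cap_top 0.81 [303.7, 254.1] [0.6023 0.0595 0.12  ]
top cap 0.62 [306.5, 254.2] [0.604  0.0541 0.096 ]
top oil_bottle 0.63 [246.9, 252.4] [0.6148 0.181  0.016 ]
top bottle 0.94 [309.4, 257.7] [0.6029 0.0483 0.016 ]
wrist tray_handle 0.94 [321.7, 233.4] [0.464  0.1302 0.116 ]
wrist cap_top 0.75 [524.6, 316.4] [0.6143 0.0503 0.12  ]
wrist cap 0.96 [509.6, 302.2] [0.6143 0.0501 0.096 ]
wrist oil_bottle 0.7 [321.6, 233.8] [0.463  0.0986 0.016 ]
wrist bottle 0.59 [472.6, 264.0] [0.6147 0.0521 0.016 ]
scene tray_handle 0.84 [289.1, 198.3] [0.4701 0.1246 0.116 ]
scene cap_top 0.65 [315.6, 224.9] [0.6053 0.0506 0.12  ]
scene cap 0.52 [319.9, 232.8] [0.6102 0.0606 0.096 ]
scene oil_bottle 0.95 [349.6, 238.2] [0.6089 0.1924 0.016 ]
scene bottle 0.92 [320.2, 263.2] [0.6146 0.0561 0.016 ]
```

View pics/top2.png

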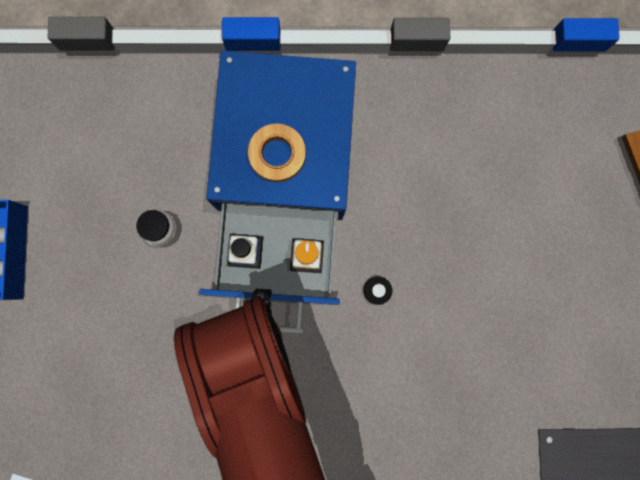

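View pics/wrist2.png

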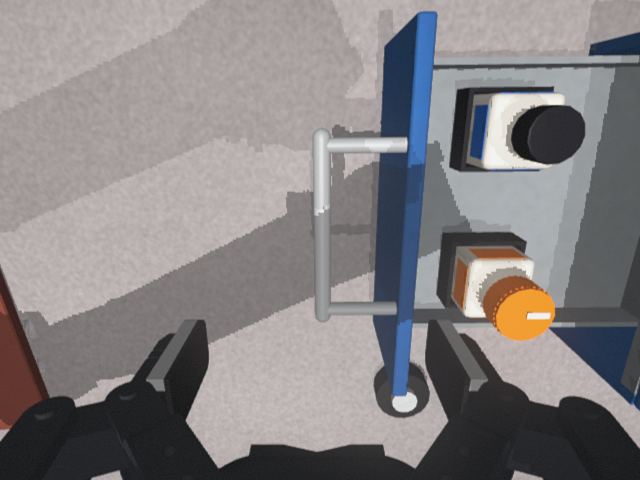

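The tray is out with both bottles in their pockets. The orange cap is at about (307,253) in the top view and (520,315) in the wrist view. I'll move above it.

```bash
python3 - <<'E'
from h import *
plan([.606,.0534,.38],-.0776+np.pi/2,5)
E
```

```text
[[0.0, -0.0, -0.02], [-0.025, 0.062, 0.011]]
[[0.0, -0.0, -0.02], [-0.025, 0.062, 0.011]]
[[0.0, -0.0, -0.02], [-0.025, 0.062, 0.011]]
[[0.0, -0.0, -0.02], [-0.025, 0.062, 0.011]]
[[0.0, -0.0, -0.02], [-0.025, 0.062, 0.011]]
```

Request:
drive_tool([
  [[0,0,-0.02],[-0.025,0.062,0.011],1],
  [[0,0,-0.02],[-0.025,0.062,0.011],1],
  [[0,0,-0.02],[-0.025,0.062,0.011],1],
  [[0,0,-0.02],[-0.025,0.062,0.011],1],
  [[0,0,-0.02],[-0.025,0.062,0.011],1],
  [[0,0,0],[0,0,0],1],
  [[0,0,0],[0,0,0],1],
])

```text
clock: 8.8
tool_pos: [0.6069, 0.0526, 0.3789]
orientation: [[0.078, 0.997, -0.002], [0.997, -0.078, 0.001], [0.001, -0.002, -1.0]]
force: [-0.1, 1.2, -0.4]
opening: 0.0854
gripper_force: 0.0
```

```bash
python3 - <<'E'
from h import *
np.set_printoptions(precision=4,suppress=True)
s=env.sense();print(s['clock'],s['tool_pos'],s['orientation'],s['joint_pos'])
for n in ['top','wrist','scene']:
    p=camera(n);c=cam(p,s);save(p,n+'3')
    for t,z in {'cap_top':.12,'cap':.096,'bottle':.016}.items():
        for r in spotter.tip_of(t,p)[:1]: print(n,t,r['confidence'],r['point'],onz(c,r['point'],z))
    h=cv2.cvtColor(p['frame'],cv2.COLOR_RGB2HSV)
    if n=='wrist':
        m=cv2.inRange(h,(10,180,200),(22,255,255)); cs,_=cv2.findContours(m,0,2); k=max(cs,key=cv2.contourArea)
        (u,v),r=cv2.minEnclosingCircle(k); print('blob',u,v,r,onz(c,(u,v),.12), cv2.boundingRect(k))
    print(n,proj(c,[.606,.0534,.12]))
plan([.606,.0534,.30],-.0776+np.pi/2,5)
E
```

```text
8.8 [0.6069 0.0526 0.3789] [[ 0.0777  0.997  -0.0015]
 [ 0.997  -0.0777  0.001 ]
 [ 0.0008 -0.0016 -1.    ]] [ 0.3707  0.3373 -0.6603  1.5757  0.2107  1.3027 -0.3963]
top [306.8329 252.2035]
wrist cap_top 0.43 [416.3, 136.9] [0.6691 0.119  0.12  ]
wrist cap 0.74 [319.5, 239.4] [0.6085 0.0537 0.096 ]
wrist bottle 0.62 [322.7, 211.4] [0.6117 0.0533 0.016 ]
blob 317.9117736816406 250.0 34.14694595336914 [0.6074 0.0546 0.12  ] (284, 222, 69, 60)
wrist [315.7907 251.9379]
scene cap_top 0.62 [317.0, 224.5] [0.6068 0.054  0.12  ]
scene cap 0.63 [320.0, 235.2] [0.6166 0.0521 0.096 ]
scene bottle 0.74 [317.8, 264.9] [0.6142 0.0469 0.016 ]
scene [316.5582 224.4906]
[[0.0, 0.0, 0.0], [0.0, -0.0, 0.032]]
[[0.0, 0.0, 0.0], [0.0, -0.0, 0.032]]
[[0.0, 0.0, 0.0], [0.0, -0.0, 0.032]]
[[0.0, 0.0, 0.0], [0.0, -0.0, 0.032]]
[[0.0, 0.0, 0.0], [0.0, -0.0, 0.032]]
```

View pics/wrist3.png

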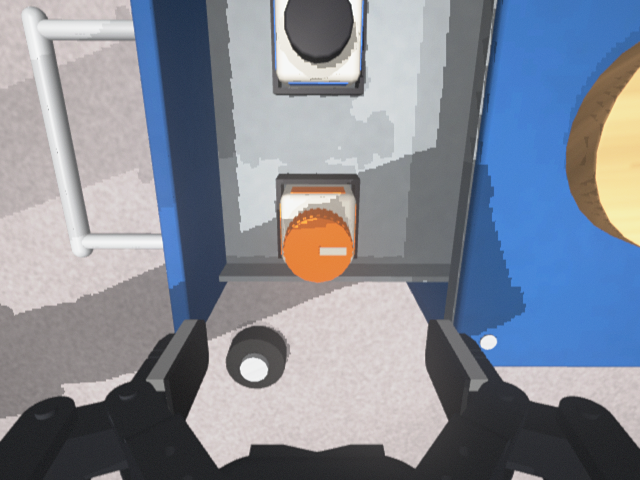

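The cap's top is centred at about (318,247), i.e. (0.607, 0.0545), almost under the tool. I'll descend and grip.

Request:
drive_tool([
  [[0,0,0],[0.003,0,0.03],1],
  [[0,0,0],[0,0,0.05],1],
  [[0,0,0],[0,0,0.05],1],
  [[0,0,0],[0,0,0.05],1],
  [[0,0,0],[0,0,0.03],1],
  [[0,0,0],[0,0,0.014],1],
  [[0,0,0],[0,0,0],1],
  [[0,0,0],[0,0,0],1],
], newtons=80)

```text
clock: 10.2
tool_pos: [0.6071, 0.0546, 0.2686]
orientation: [[0.077, 0.997, 0.001], [0.997, -0.077, 0.0], [0.0, 0.001, -1.0]]
force: [-0.1, -0.2, 0.8]
opening: 0.0855
gripper_force: 0.0
```

Request:
drive_tool([
  [[0,0,0],[0,0,0],0.4],
  [[0,0,0],[0,0,0],0.2],
  [[0,0,0],[0,0,0],0],
  [[0,0,0],[0,0,0],0],
  [[0,0,0],[0,0,0],0],
  [[0,0,0],[0,0,0],0],
])

```text
clock: 10.8
tool_pos: [0.6069, 0.0544, 0.2683]
orientation: [[0.077, 0.997, 0.001], [0.997, -0.077, -0.0], [0.0, 0.001, -1.0]]
force: [-1.2, -0.8, 4.9]
opening: 0.042
gripper_force: 80.2
```

Request:
drive_tool([
  [[0,0,0],[0,0,0.004],0],
  [[0,0,0],[0,0,0.004],0],
  [[0,0,0],[0,0,0.003],0],
  [[0,0,0],[0,0,0],0],
  [[0,0,0],[0,0,0],0],
])

```text
clock: 11.3
tool_pos: [0.6071, 0.0544, 0.2636]
orientation: [[0.077, 0.997, 0.002], [0.997, -0.077, -0.0], [-0.0, 0.002, -1.0]]
force: [-2.0, -1.1, 10.9]
opening: 0.0423
gripper_force: 80.8
```

Request:
drive_tool([
  [[0,0,0],[0,0,0.002],0],
  [[0,0,-0.2],[0,0,0],0],
  [[0,0,-0.5],[0,0,0],0],
  [[0,0,-0.6],[0,0,0],0],
  [[0,0,-0.6],[0,0,0],0],
  [[0,0,-0.6],[0,0,0],0],
  [[0,0,-0.6],[0,0,0],0],
  [[0,0,-0.6],[0,0,0],0],
  [[0,0,-0.6],[0,0,0],0],
  [[0,0,0],[0,0,0],0],
])

```text
clock: 12.3
tool_pos: [0.6076, 0.0546, 0.263]
orientation: [[-0.427, 0.904, 0.003], [0.904, 0.427, 0.0], [-0.001, 0.003, -1.0]]
force: [-1.0, -1.0, 11.7]
opening: 0.0425
gripper_force: 80.9
```

```bash
python3 - <<'E'
from h import *
s=env.sense();print(s['ft_torque'],s['force'],s['joint_pos'])
p=camera('wrist');save(p,'w4')
cv2.imwrite('pics/w4c.png',cv2.cvtColor(p['frame'][:,:],cv2.COLOR_RGB2BGR))
E
```

```text
[-0.05910833  0.18639604  0.01999976] [-0.95286578 -1.02214978 11.72261276] [ 0.41409209  0.46491259 -0.73024579  1.69776938  0.34154751  1.1070743
  0.02389427]
```

View pics/w4c.png

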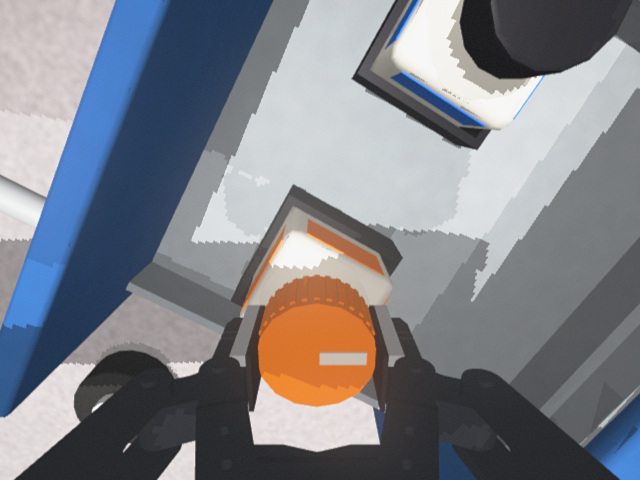

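The cap is turning with the gripper: its bar still points along the closing line, about 30° so far, and the bottle stays square. I'll twist on to about 53°.

Request:
drive_tool([
  [[0,0,-0.5],[0,0,0],0],
  [[0,0,-0.6],[0,0,0],0],
  [[0,0,-0.6],[0,0,0],0],
  [[0,0,-0.6],[0,0,0],0],
  [[0,0,-0.6],[0,0,0],0],
  [[0,0,-0.5],[0,0,0],0],
  [[0,0,0],[0,0,0],0],
  [[0,0,0],[0,0,0],0],
])

```text
clock: 13.15
tool_pos: [0.6076, 0.0547, 0.263]
orientation: [[-0.749, 0.662, 0.003], [0.662, 0.749, 0.0], [-0.002, 0.003, -1.0]]
force: [-0.7, -0.4, 11.7]
opening: 0.042
gripper_force: 80.9
```

```bash
python3 - <<'E'
from h import *
s=env.sense();R=s['orientation'];print(s['ft_torque'],s['force'],np.degrees(np.arctan2(R[1][0],R[0][0]))-85.55)
E
```

```text
[-0.09178409  0.02001026  0.03970639] [-0.65516717 -0.37164092 11.74427656] 52.97532105432116
```

Request:
drive_tool([
  [[0,0,0],[0,0,-0.006],0],
  [[0,0,0],[0,0,-0.008],0],
  [[0,0,0],[0,0,-0.008],0],
  [[0,0,0],[0,0,-0.01],0],
  [[0,0,0],[0,0,0],0],
])

```text
clock: 13.65
tool_pos: [0.6067, 0.0544, 0.2775]
orientation: [[-0.749, 0.662, 0.0], [0.662, 0.749, -0.0], [-0.0, -0.0, -1.0]]
force: [-0.5, -0.1, 0.5]
opening: 0.0425
gripper_force: 80.9
```

Force has dropped to about zero, so the cap is free. I'll lift it up.

Request:
drive_tool([
  [[0,0,0],[0,0,-0.01],0],
  [[0,0,0],[0,0,-0.02],0],
  [[0,0,0],[0,0,-0.03],0],
  [[0,0,0],[0,0,-0.03],0],
  [[0,0,0],[0,0,-0.03],0],
  [[0,0,0],[0,0,-0.02],0],
  [[0,0,0],[0,0,-0.01],0],
  [[0,0,0],[0,0,0],0],
  [[0,0,0],[0,0,0],0],
])

```text
clock: 14.55
tool_pos: [0.6066, 0.0542, 0.3518]
orientation: [[-0.749, 0.662, -0.001], [0.662, 0.749, -0.0], [0.0, -0.001, -1.0]]
force: [0.2, 0.0, -1.0]
opening: 0.0425
gripper_force: 80.9
```

```bash
python3 - <<'E'
from h import *
s=env.sense();print(s['clock'],s['tool_pos'],s['force'],s['opening'],s['gripper_force'])
w=camera('wrist');p=camera('scene');c=cam(p);print(proj(c,[.607,.0545,.1095]),proj(c,[.607,.0545,.19]))
for t in ['cap_top','cap','bottle','oil_bottle','tray_handle']: print(t,[ (r['point'],r['confidence']) for r in spotter.tip_of(t,p)[:1]])
a=cv2.resize(p['frame'][120:320,220:480],(520,400),interpolation=cv2.INTER_CUBIC)
b=cv2.resize(w['frame'],(280,210))
o=np.zeros((400,800,3),np.uint8);o[:,:520]=a;o[:210,520:]=b
save({'frame':o},'f5')
E
```

```text
14.55 [0.60657487 0.05423056 0.35178987] [ 0.2088467   0.02739068 -0.96796819] 0.04250708702292859 80.90174596756697
[317.19905912 228.41252304] [317.19432087 196.90568902]
cap_top [([315.4, 190.0], 0.81)]
cap [([319.9, 199.6], 0.59)]
bottle [([318.8, 262.6], 0.71)]
oil_bottle [([350.3, 242.1], 0.55)]
tray_handle [([288.3, 196.7], 0.78)]
```

View pics/f5.png

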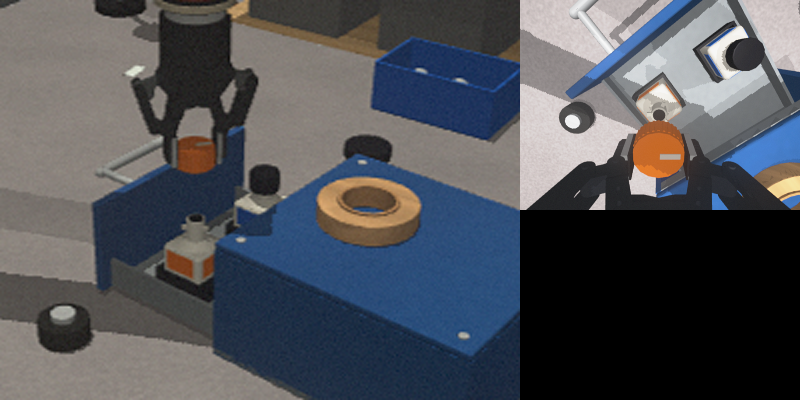

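The cap is held level about 7 cm above the open neck, which sits at (195,220) in the crop. Both bottles stand in their pockets, the tray is out, and the roller, roll and jar are untouched. I'll hand it in.

```bash
python3 -c "
from h import *
print(env.finish_job())"
```

```text
the job is handed in; nothing more can be done
None
```

The job is handed in at about 14.6 s: the tray is out to its stop, and the orange cap is off and held upright about 7 cm above its bottle's mouth. In the last pictures both bottles stood in their pockets and nothing else looked disturbed; no verdict was returned.

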